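# Unclip the case and load the plug-in module into the instrument

## Robot

A 6-joint arm with a two-finger parallel gripper is mounted at the origin on the work surface. World frame = base frame: x ahead of the robot, y to its left, z up, the work surface at z = 0. Lengths are in m, angles in rad, forces in N, time in s.
With the tool pointing down it reaches from about 0.35 to 0.875 m from the base axis. Payload 4.2 kg.
Tool frame: the origin (TCP) lies midway between the tips of the shut fingers; the grasp point (between the pads) lies bot.grasp_offset behind it (bot.grasp_offset is the distance from the TCP to the grasp point, in m); z points along the fingers, y is the line along which they close (so a half turn about z gives the same grasp; the last joint's range is limited). The gripper opens to 87 mm and grips with 3 to 60 N. Pads are 19 mm wide; open, the fingers measure 117 mm over their backs; the gripper's body (75 mm by 190 mm) begins 51 mm behind the grasp point.
Start: joints at [1.5, 0.385, 0.008, 0, -1.194, -0.259], TCP at [0.202, 0.591, 0.223] pointing down, gripper open.
Joint ranges: [-3.14, 3.14], [-1.21, 2.06], [-1.07, 1.41], [-3.16, 2.05], [-2.99, -0.16], [-3.1, 3.1]. Speed limits (rad/s): [2.79, 2.79, 3.14, 3.14, 3.14, 3.14].

## Interface

Orientations are given as a unit quaternion [x, y, z, w].
In Python, from rig import bot, snapshot, camera_params, job, models gives the robot as it stands. The module is installed in compiled form; this text tells all that it offers.
- The arm moves only by the tool arm_command, never from a script. Its argument "rows" is a list of rows, each a list of 3 entries, a list of its own where there are three numbers: the gripper's target within -1 to 1 (shut at 1, half-way at 0, fully open at -1), then the shift along the tool's x, y, z in m, then the turn, a rotation vector about the tool's x, y, z in degrees. A call has exactly 10 rows; each row is the pose to reach, as a shift and turn from the pose commanded when the call began, along the tool's axes at that moment; what a row does not reach only later rows make up. A row lasts 1/10 s, in which the tool goes at most 50 mm and 8.59 degrees, less where a joint would pass 70% of its speed; a pose out of reach is approached as far as the arm can. A call with a gripper value outside its range is refused whole. The fingers move at their own pace and stop on an object; "squeeze" is the grip in N (left out, the last holds). Time passes only in rows, so rows that repeat a pose let the fingers close, or fill a call up. It gives the time, the measured TCP pose, the force, the opening and the grip force at its end, in the units of the state.
- bot.get_obs(): the state, without advancing time (a new reading comes with each control period).
- snapshot(name): name is "scene" or "top" or "wrist"; returns the picture (384x512x3 uint8, blue, green, red); there is no depth.
- camera_params(name): a dict with "mtx" (3x3 intrinsics, pixels), "R" (3x3) and "t" (3): a world point X has camera coordinates R X + t. Camera axes: x right, y down, z forward; pixel columns grow to the right and rows downward; lengths in m; the calibration is good to about 2 mm. A picture is of the moment at which its call begins: read the wrist's pose just before it. camera_params takes no time and is no camera call; for the wrist camera it gives the pose at the moment of the call.
- job.job_done(): hands the job in; it is judged then, once.
Trained networks look in the newest picture that a camera, given by its name, has taken for a name from the list of things; names that differ only in an ending like _2 or _b are one class to them, and where a whole thing is asked for, a point or a joint stands for the part that bears it (a point fixed in the world has none). Each returns a list of dicts, best first, with "p" (0 to 1); they miss things now and then, are a little off and sometimes report something else, mostly with a low value. They report only what shows in the picture. A call takes as long as a camera call. They do not tell look-alikes from the thing itself.
- models.find_in(thing, camera): "centre" ([x, y, z] in m, in the coordinates of the camera as it stood for that picture, good to about 4 mm: the middle of the surface that is visible of it).
- models.tip_of(thing, camera): "centre" ([x, y, z] in m, in the coordinates of the camera as it stood for that picture, good to about 4 mm: a listed point, or the origin of a listed thing).
The state is a dict: "t": time; "joint_pos": joint angles; "qd": joint speeds; "joint_torque": joint torques, N m; "eef_pos": TCP position; "ee_rot": TCP orientation; "wrist_force": force on the tool from outside, world axes, zero at the start; "ft_torque": the same for the moment, N m; "gripper_width": opening from 0.0 (shut) to 1.0 (fully open); "gripper_force": force on a finger pad.
Only numpy, scipy, OpenCV 4.12 (cv2) and the standard library are available. Lean on these libraries where they do the work, as an engineer would, in place of code of your own. Each camera call takes 0.05 s, during which the arm holds its last target. There are 200 camera calls.

## Task

Squeeze the carrying case's two snap tabs together, lift its clip-on cover off with the tabs squeezed, and lay the cover right way up on the bench. Lift the plug-in module out by the pull on its top, stand it on the bench and let go, then take it again by its rear end and slide it, connector end first and upright, into the open bay of the instrument mainframe until it is fully home. Do not disturb the solder spool, the jar or the screwdriver.

Things in the scene. Friction and masses are not known exactly. Their poses are not given: they have to be found in the camera images.
- case_top (a point): Centre of the rim of the fixed carrying case: a grey open plastic box 138 (x) x 88 (y) x 80 mm high, walls 4 mm; this point is 80 mm above the bench, z up. A black insert fills it to 53 mm above the bench, but for a well along the middle (x) that holds the module. At mid-length each long wall has a steel catch lip, 4 mm inward, 4 to 10 mm below the rim, leaving 72 mm free between them.
- cover_center (a point): Centre of the cover's plate, grey, 138 (x) x 88 (y) x 4 mm, lying on the case's rim with the case's axes at the start; 0.16 kg with its two sprung tabs. Under each short end a rib reaches 18 mm below the plate's underside: on the bench the cover stands on these ribs, this point 20 mm up.
- tab_a_ear (a point): Middle of the outer face of one snap tab's upright ear, at +y of the cover, 16 mm above cover_center. The ear is 22 mm long (x), 4 mm thick and rises 28 mm above the plate. The ears' outer faces are 60 mm apart; pressed together to 48 mm (hard stops) they pull the barbs below the plate out of the case's lips. The barbs' feet are 1.5 mm above the ribs' feet.
- tab_b_ear (a point): The same point on the other tab, at -y of the cover.
- tab_a (a joint): Inward travel of tab a, m: 0 out (latched), free of the lip from about 0.0032, 0.006 fully squeezed. Sprung: 3 N to start, 9 N at the stop; springs back when let go.
- tab_b (a joint): The same for tab b.
- module_center (a point): Centre of the body of the plug-in module: aluminium slab with green board faces, 120 (x) x 14 (y) x 50 mm high, 0.14 kg, standing on its long narrow edge. x points to the connector end, z up. In the case its x is the case's x and its top edge is 2 mm above the insert, so only the pull can be gripped. Standing on the bench this point is 25 mm up.
- module_pull (a point): Middle of the module's pull: a hump 26 mm long (x), 14 mm thick, 20 mm high on the middle of the top edge, 35 mm above module_center.
- module_front (a point): Middle of the connector end (gold strip) of the module, 60 mm along +x from module_center.
- module_rear (a point): Middle of the module's plain black rear end, 60 mm along -x from module_center.
- bay_mouth (a point): Middle of the sill of the open bay in the fixed mainframe (grey box 160 wide in y, 130 deep in x, 92 mm high): on its front face, 12 mm above the bench, at floor level of the bay. x points into the bay, z up. Bay: 18 mm wide (flared to 30 at the face), 75 mm high, 80 deep to a solid stop, black inside; its roof has an 8 mm sight slit along x. When home, module_center is 20 mm inside, 40 mm of the rear sticks out.
- spool_top (a point): Top centre of a bystander: spool of solder wire with black flanges, 52 mm diameter, 42 mm high.
- jar_top (a point): Top centre of a bystander: small amber jar, 44 mm diameter, 55 mm high.
- driver_grip (a point): Handle of a bystander: screwdriver 150 mm long lying on the bench.
Not all that is in view belongs to the job. Leave any red or yellow look-alike of the part that bears cover_center alone.

How it is judged:
On the way, in this order (a step that is already met when the one before it is completed fails the run):
1. cover lifted clear of the case with both tabs squeezed (value of joint each of tab_a, tab_b above 0.003 m and z of cover_center in the frame of case_top above 0.022 m), for 0.1 s.
2. cover lies right way up on the bench, tabs let go (angle between cover_center's own z axis and vertical below 0.12 rad and height (world z) of cover_center below 0.026 m and value of joint each of tab_a, tab_b below 0.0015 m), for 0.2 s.
3. module stands upright on the bench outside the case, let go (angle between module_center's own z axis and vertical below 0.12 rad and height (world z) of module_center below 0.028 m and horizontal distance between module_center and case_top above 0.06 m and contact force between the fingers and module below 0.05 N), for 0.2 s.
At the end, for the whole second after the job is handed in: The module stands upright on the bay's floor, connector end within 4 mm of the stop and within 5 mm of the bay's middle; the cover lies flat on the bench, right way up (within 7 degrees, its plate no more than 6 mm too high) (x of module_front in the frame of bay_mouth above 0.076 m and y of module_center in the frame of bay_mouth between -0.005 and 0.005 m and z of module_center in the frame of bay_mouth between 0.02 and 0.028 m and angle between module_center's own z axis and vertical below 0.2 rad and angle between cover_center's own z axis and vertical below 0.12 rad and height (world z) of cover_center below 0.026 m); the robot touches nothing.
It fails at once if the module is tipped over (more than 30 degrees) (angle between module_center's own z axis and vertical above 0.52 rad).
It fails at once if a bystander is moved by more than 30 mm (distance of any of spool_top, jar_top, driver_grip from where it was at the start of the episode above 0.03 m).
It also fails if it takes over 51 s, if anything falls off the work surface, if the arm or the gripper's body presses on something with over 40 N, if the wrist force passes 120 N, or if a joint passes its speed limit or range.

## Working session

There is one attempt and no reset: what is moved stays moved. The work goes in short steps, Python scripts to look and compute and a tool call to move; the robot and the scene stay as the last step left them, time stands still between calls to the robot, and variables do not carry over. Pictures are saved under pics/ and viewed, at most 10 in all, crops included, and the job is handed in when it is done.

Besides the shell and the picture viewer there is one more tool, called as name(argument=value, ...) on one line, values as JSON. arm_command: Moves the arm, as the interface text tells. Its arguments: {"type":"object","properties":{"rows":{"type":"array"},"squeeze":{"type":"number"}},"required":["rows"]}

```bash
mkdir -p pics; cat > h.py <<'E'
import numpy as np, cv2
from scipy.spatial.transform import Rotation as Rt
from rig import bot, snapshot, camera_params, job, models
def w(cam,c,p=None):
    p=p or camera_params(cam); return p["R"].T@(np.array(c)-p["t"])
def pix(cam,X,p=None):
    p=p or camera_params(cam); u=p["mtx"]@(p["R"]@np.array(X)+p["t"]); return u[:2]/u[2]
def ray(cam,uv,z,p=None):
    p=p or camera_params(cam); C=-p["R"].T@p["t"]; d=p["R"].T@np.linalg.solve(p["mtx"],[uv[0],uv[1],1.]); return C+d*(z-C[2])/d[2]
E
python3 - <<'E'
from h import *
o=bot.get_obs(); print({k:np.round(v,3).tolist() for k,v in o.items()}, bot.grasp_offset)
a=snapshot("scene");b=snapshot("top")
cv2.imwrite("pics/a.png",cv2.resize(np.hstack([a,b]),(800,300)));cv2.imwrite("pics/scene.png",a);cv2.imwrite("pics/top.png",b)
for c in ("scene","top"):
  p=camera_params(c)
  for n in "case_top cover_center tab_a_ear tab_b_ear bay_mouth spool_top jar_top driver_grip".split():
    for r in models.tip_of(n,c)[:3]: print(c,n,round(r["p"],2),np.round(w(c,r["centre"],p),3),np.round(pix(c,w(c,r["centre"],p),p)))
E
```

```text
{'t': 0.0, 'joint_pos': [1.5, 0.386, 0.007, -0.0, -1.194, -0.259], 'qd': [0.0, 0.001, 0.001, -0.001, -0.002, 0.001], 'joint_torque': [0.001, -39.067, 18.74, 4.22, 0.011, -0.0], 'eef_pos': [0.202, 0.591, 0.221], 'ee_rot': [0.986, -0.164, -0.0, 0.001], 'wrist_force': [0.639, -0.467, 1.424], 'ft_torque': [0.008, 0.067, -0.041], 'gripper_force': 0.0, 'gripper_width': 0.998} 0.0187
scene case_top 0.74 [0.474 0.241 0.081] [311. 206.]
scene cover_center 0.74 [0.836 0.061 0.024] [163. 233.]
scene cover_center 0.61 [0.669 0.433 0.023] [295. 309.]
scene cover_center 0.59 [0.297 0.277 0.02 ] [364. 201.]
scene tab_a_ear 0.6 [0.507 0.245 0.102] [303. 207.]
scene tab_a_ear 0.58 [0.646 0.413 0.031] [298. 296.]
scene tab_a_ear 0.43 [0.301 0.247 0.038] [357. 192.]
scene tab_b_ear 0.47 [0.449 0.244 0.101] [320. 198.]
scene tab_b_ear 0.4 [0.695 0.45  0.036] [291. 318.]
scene tab_b_ear 0.39 [0.305 0.305 0.038] [370. 205.]
scene bay_mouth 0.79 [ 0.492 -0.186  0.014] [225. 140.]
scene spool_top 0.64 [ 0.733 -0.123  0.041] [168. 173.]
scene jar_top 0.88 [0.71  0.262 0.057] [242. 257.]
scene jar_top 0.58 [0.477 0.242 0.081] [311. 207.]
scene driver_grip 0.51 [ 0.39  -0.077  0.012] [268. 147.]
top cover_center 0.8 [0.672 0.438 0.022] [141. 159.]
top cover_center 0.78 [0.836 0.058 0.015] [269. 111.]
top cover_center 0.75 [0.476 0.242 0.081] [200. 224.]
top tab_a_ear 0.68 [ 0.491 -0.188  0.011] [350. 225.]
top tab_a_ear 0.6 [0.51  0.243 0.101] [199. 211.]
top tab_a_ear 0.46 [0.648 0.415 0.037] [147. 166.]
top tab_b_ear 0.52 [0.45  0.24  0.096] [199. 233.]
top tab_b_ear 0.48 [0.698 0.445 0.036] [138. 149.]
top tab_b_ear 0.4 [0.303 0.307 0.035] [175. 287.]
top bay_mouth 0.6 [ 0.494 -0.185  0.009] [349. 224.]
top spool_top 0.61 [ 0.736 -0.128  0.039] [330. 142.]
top jar_top 0.68 [0.708 0.262 0.049] [199. 146.]
top driver_grip 0.81 [ 0.391 -0.084  0.016] [315. 259.]
```

View pics/top.png

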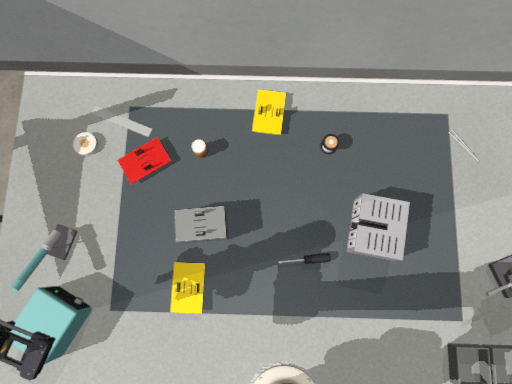

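View pics/scene.png

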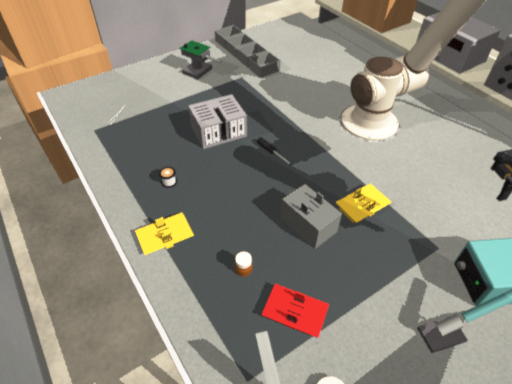

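```bash
python3 - <<'E'
from h import *
b=cv2.imread("pics/top.png"); 
c1=cv2.resize(b[190:260,160:250],None,fx=4.4,fy=4.4,interpolation=cv2.INTER_CUBIC);c2=cv2.resize(b[190:260,330:420],None,fx=4.4,fy=4.4,interpolation=cv2.INTER_CUBIC)
cv2.imwrite("pics/crop.png",np.hstack([c1,c2]))
E
```

```text
(no output)
```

View pics/crop.png

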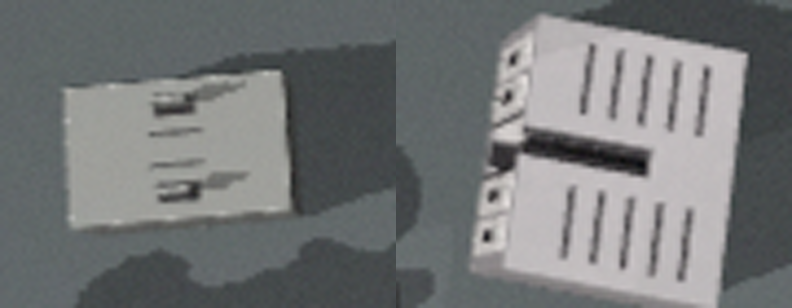

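arm_command(rows=[[-1,[0.04,0.024,-0.02],[0,0,8]],[-1,[0.08,0.05,-0.04],[0,0,16]],[-1,[0.12,0.08,-0.05],[0,0,24]],[-1,[0.16,0.105,-0.05],[0,0,32]],[-1,[0.2,0.13,-0.05],[0,0,40]],[-1,[0.24,0.157,-0.05],[0,0,48]],[-1,[0.28,0.183,-0.05],[0,0,56]],[-1,[0.32,0.21,-0.05],[0,0,64]],[-1,[0.36,0.235,-0.05],[0,0,71]],[-1,[0.371,0.242,-0.05],[0,0,71]]])

```text
t: 1.9
eef_pos: [0.4768, 0.2391, 0.2727]
ee_rot: [-0.706, 0.709, -0.0, -0.0]
wrist_force: [-0.5, -0.0, -0.2]
gripper_width: 1.001
gripper_force: 0.0
```

The crop shows the grey cover on the case, with its dark ears at top px (199,213) and (201,233). The look-alikes are yellow at (269,111) and (187,288), and red at (145,160). I choose the grey one. On the mainframe, the slit runs from about (359,222) to (387,226), so the bay is turned a few degrees.

```bash
python3 - <<'E'
from h import *
p=camera_params("wrist"); a=snapshot("wrist"); cv2.imwrite("pics/w1.png",a)
np.savez("w1.npz",**p)
print("cam",-p["R"].T@p["t"], bot.get_obs()["eef_pos"])
for n in "cover_center tab_a_ear tab_b_ear case_top".split():
    for r in models.tip_of(n,"wrist")[:2]: print(n,round(r["p"],2),np.round(w("wrist",r["centre"],p),4),np.round(pix("wrist",w("wrist",r["centre"],p),p)))
E
```

```text
cam [0.47624753 0.16105537 0.43499567] [0.47685618 0.23919806 0.27258565]
cover_center 0.84 [0.3039 0.2746 0.0198] [390. 184.]
cover_center 0.6 [0.4757 0.2436 0.0832] [254. 172.]
tab_a_ear 0.5 [0.5034 0.2444 0.0955] [227. 175.]
tab_a_ear 0.44 [0.3    0.2436 0.0337] [401. 162.]
tab_b_ear 0.68 [0.3015 0.3082 0.0352] [394. 213.]
tab_b_ear 0.44 [0.4454 0.2316 0.098 ] [284. 163.]
```

View pics/w1.png

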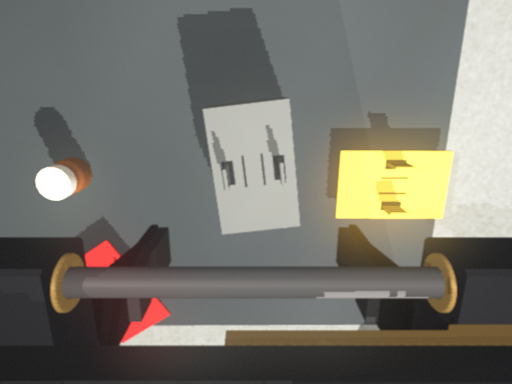

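The wrist picture shows the cover with plate corners at about (204,110), (289,99), (300,226) and (221,234), with the ears at (228,173) and (280,168).

```bash
python3 - <<'E'
from h import *
p=dict(np.load("w1.npz")); a=cv2.imread("pics/w1.png")
P=np.array([ray("wrist",q,0.086,p) for q in [(204,110),(289,99),(300,226),(221,234)]])
print(P.round(4), P.mean(0).round(4))
for i in range(4):
  d=P[(i+1)%4]-P[i]; print(np.linalg.norm(d[:2]).round(4), np.degrees(np.arctan2(d[1],d[0])).round(1))
h=cv2.cvtColor(a,cv2.COLOR_BGR2HSV); m=((h[...,1]<30)&(h[...,2]>120)).astype(np.uint8); m[:90]=0;m[245:]=0;m[:,:190]=0;m[:,315:]=0
c=max(cv2.findContours(m,0,2)[0],key=cv2.contourArea); q=cv2.approxPolyDP(cv2.convexHull(c),6,True)[:,0]; print(q.tolist())
Q=np.array([ray("wrist",x,0.086,p) for x in q]);print(Q.round(4),Q.mean(0))
E
```

```text
[[0.5254 0.1797 0.086 ]
 [0.4408 0.1694 0.086 ]
 [0.4252 0.3045 0.086 ]
 [0.5124 0.3137 0.086 ]] [0.4759 0.2418 0.086 ]
0.0852 -173.1
0.136 96.6
0.0877 6.0
0.1346 -84.5
[[314, 104], [314, 244], [222, 235], [202, 109], [291, 97]]
[[0.4158 0.1743 0.086 ]
 [0.4088 0.3262 0.086 ]
 [0.5113 0.3149 0.086 ]
 [0.5273 0.1787 0.086 ]
 [0.4389 0.1675 0.086 ]] [0.46043127 0.2322945  0.086     ]
```

arm_command(rows=[[-1,[-0.003,0.001,0.045],[0,0,-6]],[-1,[-0.003,0.001,0.09],[0,0,-6]],[-1,[-0.003,0.001,0.13],[0,0,-6]],[-1,[-0.003,0.001,0.16],[0,0,-6]],[-1,[-0.003,0.001,0.175],[0,0,-6]],[-1,[-0.003,0.001,0.182],[0,0,-6]],[0.2,[-0.003,0.001,0.182],[0,0,-6]],[0.2,[-0.003,0.001,0.182],[0,0,-6]],[0.2,[-0.003,0.001,0.182],[0,0,-6]],[0.2,[-0.003,0.001,0.182],[0,0,-6]]], squeeze=35)

```text
t: 3.15
eef_pos: [0.4746, 0.2458, 0.0917]
ee_rot: [0.744, -0.668, 0.0, -0.001]
wrist_force: [2.0, 0.2, 0.5]
gripper_width: 0.725
gripper_force: 0.3
```

arm_command(rows=[[-0.4,[0.003,0,0],[0,0,0]],[-0.4,[0.003,0,0],[0,0,0]],[0.3,[0.003,0,0],[0,0,0]],[0.3,[0.003,0,0],[0,0,0]],[0.3,[0.003,0,0],[0,0,0]],[0.3,[0.003,0,0],[0,0,0]],[0.3,[0.003,0,0],[0,0,0]],[0.3,[0.003,0,0],[0,0,0]],[0.3,[0.003,0,0],[0,0,0]],[0.3,[0.003,0,0],[0,0,0]]], squeeze=35)

```text
t: 4.15
eef_pos: [0.4755, 0.243, 0.0922]
ee_rot: [0.744, -0.668, 0.001, -0.002]
wrist_force: [1.4, 0.6, 8.0]
gripper_width: 0.524
gripper_force: 35.0
```

arm_command(rows=[[0.3,[0,0,-0.01],[0,0,0]],[0.3,[0,0,-0.025],[0,0,0]],[0.3,[0,0,-0.04],[0,0,0]],[0.3,[0,0,-0.055],[0,0,0]],[0.3,[0,0,-0.065],[0,0,0]],[0.3,[0.02,-0.013,-0.07],[0,0,0]],[0.3,[0.055,-0.037,-0.07],[0,0,0]],[0.3,[0.09,-0.061,-0.07],[0,0,0]],[0.3,[0.12,-0.081,-0.07],[0,0,0]],[0.3,[0.13,-0.088,-0.07],[0,0,0]]])

```text
t: 5.15
eef_pos: [0.576, 0.1194, 0.1594]
ee_rot: [0.743, -0.67, -0.001, 0.002]
wrist_force: [-0.5, -0.3, -1.1]
gripper_width: 0.526
gripper_force: 34.9
```

```bash
python3 - <<'E'
from h import *
o=bot.get_obs();print(o["eef_pos"])
a=snapshot("wrist");b=snapshot("top"); s=snapshot("scene")
cv2.imwrite("pics/b.png",np.vstack([np.hstack([cv2.resize(a,(400,300)),cv2.resize(s[100:292,120:376],(400,300))]),cv2.resize(b[130:270,120:420],(640,300)) if 0 else np.pad(cv2.resize(b[130:270,120:420],(640,299)),((0,1),(0,160),(0,0)))]))
np.savez("w2.npz",**camera_params("wrist")); cv2.imwrite("pics/w2.png",a); cv2.imwrite("pics/top2.png",b)
E
```

```text
[0.57597606 0.1194245  0.1593983 ]
```

View pics/b.png

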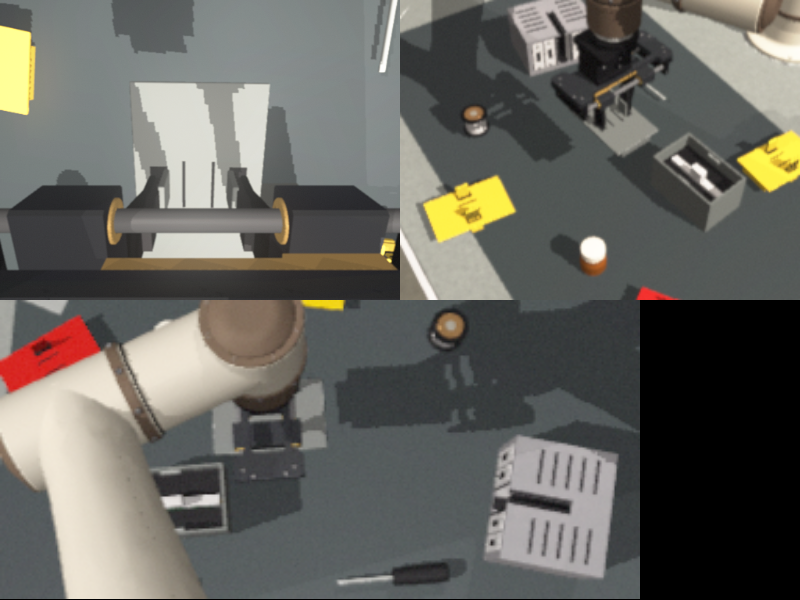

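The cover hangs level in the gripper, squeezed. The case is open and the module's pull shows at its middle. Next I lay the cover down.

arm_command(rows=[[0.3,[0.03,-0.022,0.01],[0,0,0]],[0.3,[0.0645,-0.0474,0.035],[0,0,0]],[0.3,[0.0645,-0.0474,0.07],[0,0,0]],[0.3,[0.0645,-0.0474,0.095],[0,0,0]],[0.3,[0.0645,-0.0474,0.11],[0,0,0]],[0.3,[0.0645,-0.0474,0.118],[0,0,0]],[0.3,[0.0645,-0.0474,0.123],[0,0,0]],[0.3,[0.0645,-0.0474,0.126],[0,0,0]],[0.3,[0.0645,-0.0474,0.128],[0,0,0]],[0.3,[0.0645,-0.0474,0.128],[0,0,0]]])

```text
t: 6.3
eef_pos: [0.6298, 0.0635, 0.0331]
ee_rot: [0.744, -0.668, 0.0, -0.0]
wrist_force: [-0.1, -0.7, -2.7]
gripper_width: 0.526
gripper_force: 34.9
```

arm_command(rows=[[0.3,[0,0,0.002],[0,0,0]],[0.3,[0,0,0.003],[0,0,0]],[0.3,[0,0,0.003],[0,0,0]],[-0.9,[0,0,0.003],[0,0,0]],[-0.9,[0,0,0.003],[0,0,0]],[-0.9,[0,0,0.003],[0,0,0]],[-0.9,[0,0,0.003],[0,0,0]],[-0.9,[0,0,0.003],[0,0,0]],[-0.9,[0,0,0.003],[0,0,0]],[-0.9,[0,0,0.003],[0,0,0]]])

```text
t: 7.3
eef_pos: [0.6296, 0.0632, 0.0295]
ee_rot: [0.744, -0.668, -0.0, 0.0]
wrist_force: [-0.2, -1.1, 0.3]
gripper_width: 0.943
gripper_force: 0.0
```

arm_command(rows=[[-0.9,[0,0,-0.04],[0,0,0]],[-0.9,[0,0,-0.085],[0,0,0]],[0.31,[0,0,-0.13],[0,0,0]],[0.31,[-0.02,0.013,-0.17],[0,0,0]],[0.31,[-0.06,0.04,-0.19],[0,0,0]],[0.31,[-0.1,0.067,-0.19],[0,0,0]],[0.31,[-0.14,0.094,-0.19],[0,0,0]],[0.31,[-0.18,0.121,-0.19],[0,0,0]],[0.31,[-0.199,0.134,-0.19],[0,0,0]],[0.31,[-0.199,0.134,-0.19],[0,0,0]]])

```text
t: 8.3
eef_pos: [0.4735, 0.2488, 0.22]
ee_rot: [0.745, -0.667, -0.0, -0.0]
wrist_force: [0.9, -0.5, 0.2]
gripper_width: 0.368
gripper_force: 0.0
```

```bash
python3 - <<'E'
from h import *
o=bot.get_obs();print(o["eef_pos"],o["gripper_width"])
p=camera_params("wrist");a=snapshot("wrist"); cv2.imwrite("pics/w3.png",a); np.savez("w3.npz",**p)
for n in "module_pull module_center module_front module_rear case_top".split():
    for r in models.tip_of(n,"wrist")[:2]: print(n,round(r["p"],2),np.round(w("wrist",r["centre"],p),4),np.round(pix("wrist",w("wrist",r["centre"],p),p)))
b=snapshot("top");cv2.imwrite("pics/top3.png",b);s=snapshot("scene")
for c in("top","scene"):
 for n in ("cover_center","module_pull","module_front"):
  for r in models.tip_of(n,c)[:4]: print(c,n,round(r["p"],2),np.round(w(c,r["centre"]),4))
E
```

```text
[0.47349118 0.24883795 0.22001825] 0.36764200997506435
module_pull 0.66 [0.4759 0.2374 0.0668] [252. 164.]
module_center 0.97 [0.4775 0.2413 0.0258] [250. 159.]
module_front 0.85 [0.4839 0.1848 0.0285] [250. 104.]
module_rear 0.81 [0.4695 0.3016 0.0342] [251. 216.]
case_top 0.79 [0.4742 0.2416 0.0788] [253. 171.]
top cover_center 0.98 [0.6292 0.0631 0.0182]
top cover_center 0.96 [0.6726 0.4362 0.0234]
top cover_center 0.88 [0.8342 0.0553 0.0199]
top cover_center 0.87 [0.3032 0.2773 0.0179]
top module_pull 0.53 [0.4749 0.2412 0.0647]
top module_front 0.61 [0.4849 0.1814 0.0329]
scene cover_center 0.9 [0.2996 0.2748 0.0181]
scene cover_center 0.89 [0.6288 0.0605 0.0229]
scene cover_center 0.86 [0.835  0.0573 0.0235]
scene cover_center 0.8 [0.6684 0.4331 0.0199]
scene module_pull 0.57 [0.4776 0.2436 0.0633]
scene module_front 0.55 [0.4824 0.1851 0.0317]
```

View pics/w3.png

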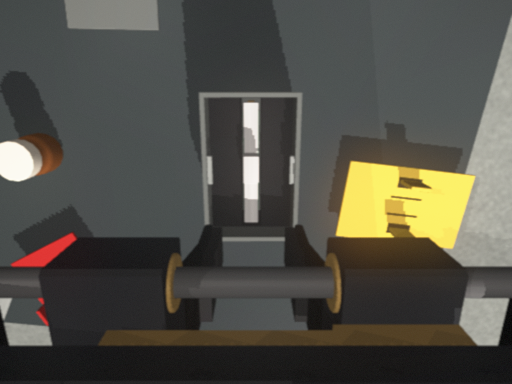

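The wrist picture shows the open case (rim x 200–302, y 93–240), with the module straight along it at column 250. The connector end is at the top, toward the mainframe, and the cover lies on the bench.

arm_command(rows=[[0.31,[0.007,-0.001,0.04],[0,0,0]],[0.31,[0.007,-0.001,0.08],[0,0,0]],[0.31,[0.007,-0.001,0.11],[0,0,0]],[0.31,[0.007,-0.001,0.135],[0,0,0]],[0.31,[0.007,-0.001,0.15],[0,0,0]],[0.31,[0.007,-0.001,0.158],[0,0,0]],[0.31,[0.007,-0.001,0.162],[0,0,0]],[0.31,[0.007,-0.001,0.162],[0,0,0]],[1,[0.007,-0.001,0.162],[0,0,0]],[1,[0.007,-0.001,0.162],[0,0,0]]], squeeze=30)

```text
t: 10.0
eef_pos: [0.4775, 0.2404, 0.0585]
ee_rot: [0.744, -0.668, 0.0, -0.001]
wrist_force: [-1.0, -0.4, -0.3]
gripper_width: 0.239
gripper_force: 0.0
```

arm_command(rows=[[1,[0,0,0],[0,0,0]],[1,[0,0,0],[0,0,0]],[1,[0,0,0],[0,0,0]],[1,[0,0,0],[0,0,0]],[1,[0,0,-0.01],[0,0,0]],[1,[0,0,-0.03],[0,0,0]],[1,[0,0,-0.055],[0,0,0]],[1,[0,0,-0.08],[0,0,0]],[1,[0,0,-0.1],[0,0,0]],[1,[0,0,-0.1],[0,0,0]]])

```text
t: 11.0
eef_pos: [0.4784, 0.241, 0.1606]
ee_rot: [0.744, -0.668, 0.001, -0.003]
wrist_force: [0.3, 0.5, -1.0]
gripper_width: 0.158
gripper_force: 30.0
```

```bash
python3 - <<'E'
from h import *
o=bot.get_obs();print(o["eef_pos"],o["gripper_width"],o["gripper_force"])
b=snapshot("top");cv2.imwrite("pics/top4.png",b);s=snapshot("scene");a=snapshot("wrist")
for c in("top","scene","wrist"):
 for n in ("module_center","module_pull","module_front","bay_mouth"):
  for r in models.tip_of(n,c)[:1]: print(c,n,round(r["p"],2),np.round(w(c,r["centre"]),4))
# slit & mainframe roof
h=cv2.cvtColor(b,cv2.COLOR_BGR2GRAY); m=(h[190:265,340:415]>120).astype(np.uint8)
c=max(cv2.findContours(m,0,2)[0],key=cv2.contourArea)+np.array([340,190])
q=cv2.approxPolyDP(cv2.convexHull(c),4,True)[:,0]
for x in q: print(x,ray("top",x,0.092).round(4))
E
```

```text
[0.47836518 0.24102223 0.16062556] 0.15797646099887158 29.988764226436615
top module_center 0.4 [0.4752 0.2421 0.1309]
top module_front 0.68 [0.4862 0.1836 0.133 ]
top bay_mouth 0.89 [ 0.4915 -0.1901  0.0101]
scene module_center 0.68 [0.4732 0.2432 0.1326]
scene module_front 0.69 [0.4804 0.1869 0.1296]
scene bay_mouth 0.65 [ 0.488  -0.1874  0.0145]
wrist module_pull 0.86 [0.4793 0.2362 0.1638]
wrist module_front 0.66 [0.4825 0.1786 0.1307]
[409 202] [ 0.5499 -0.331   0.092 ]
[402 259] [ 0.3951 -0.3049  0.092 ]
[347 251] [ 0.4122 -0.1589  0.092 ]
[363 193] [ 0.5717 -0.2058  0.092 ]
```

arm_command(rows=[[1,[0.03,-0.001,0],[0,0,0]],[1,[0.07,-0.003,0],[0,0,0]],[1,[0.115,-0.006,0],[0,0,0]],[1,[0.16,-0.008,0],[0,0,4]],[1,[0.205,-0.01,0],[0,0,8]],[1,[0.24,-0.012,0],[0,0,12]],[1,[0.26,-0.013,0.02],[0,0,16]],[1,[0.264,-0.013,0.05],[0,0,16]],[1,[0.264,-0.013,0.075],[0,0,16]],[1,[0.264,-0.013,0.085],[0,0,16]]])

```text
t: 12.75
eef_pos: [0.5164, -0.0219, 0.0703]
ee_rot: [-0.643, 0.766, 0.001, -0.002]
wrist_force: [-0.5, 0.5, -1.6]
gripper_width: 0.159
gripper_force: 30.0
```

```bash
python3 - <<'E'
from h import *
o=bot.get_obs();print(o["eef_pos"],Rt.from_quat(o["ee_rot"]).as_matrix().round(3).tolist(),o["wrist_force"])
snapshot("top");snapshot("scene")
for c in("top","scene"):
 for n in ("module_center","module_front","module_rear"):
  for r in models.tip_of(n,c)[:1]: print(c,n,round(r["p"],2),np.round(w(c,r["centre"]),4))
E
```

```text
[ 0.51635327 -0.02188619  0.07033782] [[-0.173, -0.985, -0.004], [-0.985, 0.173, -0.001], [0.002, 0.004, -1.0]] [-0.53125314  0.51563002 -1.64777311]
top module_rear 0.2 [0.6286 0.0618 0.0207]
scene module_center 0.64 [ 0.5119 -0.0193  0.046 ]
scene module_front 0.58 [ 0.5072 -0.0796  0.0428]
scene module_rear 0.54 [0.5262 0.0396 0.0395]
```

arm_command(rows=[[1,[0,0,0.006],[0,0,0]],[1,[0,0,0.011],[0,0,0]],[1,[0,0,0.014],[0,0,0]],[1,[0,0,0.016],[0,0,0]],[1,[0,0,0.0175],[0,0,0]],[1,[0,0,0.0175],[0,0,0]],[0.3,[0,0,0.0175],[0,0,0]],[0.3,[0,0,0.0175],[0,0,0]],[0.3,[0,0,0.0175],[0,0,0]],[0.3,[0,0,0.0175],[0,0,0]]])

```text
t: 14.15
eef_pos: [0.5181, -0.0211, 0.0553]
ee_rot: [-0.643, 0.765, -0.0, 0.0]
wrist_force: [-0.3, -0.3, -0.2]
gripper_width: 0.341
gripper_force: 0.0
```

arm_command(rows=[[0.3,[0,0,-0.02],[0,0,0]],[0.3,[0,0,-0.06],[0,0,0]],[0.3,[0,0,-0.1],[0,0,0]],[0.3,[0.01,0,-0.14],[0,0,0]],[0.3,[0.03,0,-0.18],[0,0,0]],[0.3,[0.05,0,-0.2],[0,0,0]],[0.3,[0.06,0,-0.2],[0,0,0]],[0.3,[0.06,0,-0.2],[0,0,0]],[0.3,[0.06,0,-0.2],[0,0,0]],[0.3,[0.06,0,-0.2],[0,0,0]]])

```text
t: 15.15
eef_pos: [0.5071, -0.0798, 0.2535]
ee_rot: [-0.644, 0.765, 0.001, -0.001]
wrist_force: [-0.8, 0.6, -0.6]
gripper_width: 0.348
gripper_force: 0.0
```

```bash
python3 - <<'E'
from h import *
o=bot.get_obs();print(o["eef_pos"])
p=camera_params("wrist");a=snapshot("wrist"); cv2.imwrite("pics/w5.png",a); np.savez("w5.npz",**p)
snapshot("top");snapshot("scene")
for c in("top","scene","wrist"):
 for n in ("module_center","module_front","module_rear","module_pull","bay_mouth"):
  for r in models.tip_of(n,c)[:1]: print(c,n,round(r["p"],2),np.round(w(c,r["centre"]),4))
E
```

```text
[ 0.50713977 -0.07979932  0.25353281]
top module_center 0.44 [ 0.5176 -0.0215  0.0232]
top module_front 0.54 [ 0.5084 -0.0774  0.0227]
top module_rear 0.19 [0.7094 0.2655 0.0531]
top module_pull 0.48 [ 0.5154 -0.0215  0.0593]
top bay_mouth 0.73 [ 0.4936 -0.1882  0.008 ]
scene module_front 0.74 [ 0.5073 -0.0766  0.0239]
scene module_rear 0.44 [ 0.4916 -0.1886  0.0136]
scene module_pull 0.55 [ 0.5202 -0.0151  0.0573]
scene bay_mouth 0.82 [ 0.4922 -0.1887  0.0146]
wrist module_center 0.91 [ 0.5218 -0.0208  0.0279]
wrist module_front 0.68 [ 0.5118 -0.0805  0.0284]
wrist module_rear 0.65 [0.5276 0.0377 0.0282]
wrist module_pull 0.71 [ 0.5196 -0.0236  0.0666]
wrist bay_mouth 0.7 [ 0.4938 -0.1934  0.0128]
```

View pics/w5.png

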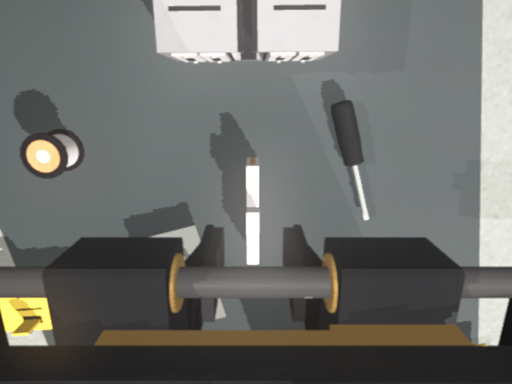

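```bash
python3 - <<'E'
from h import *
p=dict(np.load("w5.npz"));a=cv2.imread("pics/w5.png");g=cv2.cvtColor(a,cv2.COLOR_BGR2GRAY)
for r in(15,25,35,45): 
  row=g[r,210:290]; print(r,(210+np.where(row<110)[0]).tolist()[::1] and (210+np.where(row<110)[0]).min(),(210+np.where(row<110)[0]).max())
m=(g>130).astype(np.uint8); m[90:]=0
c=np.vstack([x for x in cv2.findContours(m,0,2)[0] if cv2.contourArea(x)>500])[:,0]
for r in (10,30,48): 
  xs=np.where(m[r])[0]; print("frame",r,xs.min(),xs.max(),ray("wrist",((xs.min()+xs.max())/2,r),.092,p).round(4))
for col in (170,200,230,265,300,330): 
  print(col, g[40:66,col].tolist())
for r in (170,180,190,220,240,255):
  xs=np.where(g[r,230:275]>170)[0]+230; print("mod",r,xs.min(),xs.max(), ray("wrist",((xs.min()+xs.max())/2,r),.05 if r<200 else .07,p).round(4))
for uv in [(157,52),(340,52),(248,52),(247.5,40),(247.5,10)]: print(uv,ray("wrist",uv,.092,p).round(4))
E
```

```text
15 238 255
25 238 255
35 238 256
45 239 256
frame 10 153 511 [ 0.4153 -0.2103  0.092 ]
frame 30 154 511 [ 0.4165 -0.1946  0.092 ]
frame 48 156 511 [ 0.4172 -0.1799  0.092 ]
170 [225, 224, 223, 223, 223, 223, 223, 223, 223, 223, 224, 220, 199, 181, 177, 177, 168, 154, 135, 127, 126, 126, 124, 125, 125, 125]
200 [234, 234, 234, 234, 235, 235, 234, 234, 234, 235, 235, 228, 214, 238, 248, 238, 219, 218, 228, 236, 235, 217, 155, 127, 128, 127]
230 [235, 234, 235, 235, 234, 234, 234, 234, 234, 234, 235, 231, 188, 128, 90, 80, 90, 112, 143, 165, 162, 144, 130, 128, 129, 127]
265 [235, 236, 235, 235, 234, 235, 234, 234, 235, 236, 234, 209, 142, 91, 77, 79, 85, 93, 106, 124, 131, 129, 129, 128, 128, 127]
300 [235, 235, 236, 236, 235, 236, 237, 236, 236, 235, 230, 221, 250, 255, 254, 242, 236, 235, 214, 179, 171, 171, 153, 134, 129, 128]
330 [234, 234, 234, 234, 234, 233, 233, 233, 233, 235, 228, 188, 167, 161, 145, 132, 129, 128, 128, 130, 128, 128, 129, 128, 127, 126]
mod 170 246 259 [ 0.5082 -0.074   0.05  ]
mod 180 246 259 [ 0.5101 -0.0628  0.05  ]
mod 190 246 259 [ 0.5121 -0.0514  0.05  ]
mod 220 246 259 [ 0.517  -0.0238  0.07  ]
mod 240 246 259 [ 5.21e-01 -5.00e-04  7.00e-02]
mod 255 246 259 [0.5241 0.0175 0.07  ]
(157, 52) [ 0.5715 -0.2033  0.092 ]
(340, 52) [ 0.4119 -0.1757  0.092 ]
(248, 52) [ 0.4922 -0.1896  0.092 ]
(247.5, 40) [ 0.4909 -0.1993  0.092 ]
(247.5, 10) [ 0.4867 -0.2227  0.092 ]
```

The module stands upright with its gold end at (252,160), facing the mouth notch at (247,52). The yaws match, and the module sits 3–4 mm to the −y side of the bay axis. Next I take its rear end.

arm_command(rows=[[0.3,[-0.04,-0.001,0.03],[0,0,0]],[0.3,[-0.08,-0.001,0.06],[0,0,0]],[0.3,[-0.106,-0.001,0.1],[0,0,0]],[0.3,[-0.106,-0.001,0.14],[0,0,0]],[0.3,[-0.106,-0.001,0.18],[0,0,0]],[0.3,[-0.106,-0.001,0.21],[0,0,0]],[0.3,[-0.106,-0.001,0.225],[0,0,0]],[0.3,[-0.106,-0.001,0.231],[0,0,0]],[0.3,[-0.106,-0.001,0.231],[0,0,0]],[1,[-0.106,-0.001,0.231],[0,0,0]]], squeeze=50)

```text
t: 17.05
eef_pos: [0.5278, 0.0242, 0.025]
ee_rot: [-0.644, 0.765, -0.0, 0.001]
wrist_force: [-0.7, -0.1, -0.9]
gripper_width: 0.31
gripper_force: 0.0
```

arm_command(rows=[[1,[0,0,0],[0,0,0]],[1,[0,0,0],[0,0,0]],[1,[0,0,0],[0,0,0]],[1,[0,0,0],[0,0,0]],[1,[0,0,0],[0,0,0]],[1,[0,0,-0.005],[0,0,0]],[1,[0,0,-0.01],[0,0,0]],[1,[0,0,-0.0145],[0,0,0]],[1,[0,0,-0.0145],[0,0,0]],[1,[0,0,-0.0145],[0,0,0]]])

```text
t: 18.05
eef_pos: [0.5268, 0.024, 0.0386]
ee_rot: [-0.643, 0.766, 0.0, 0.0]
wrist_force: [0.1, -0.4, -1.9]
gripper_width: 0.158
gripper_force: 50.0
```

```bash
python3 - <<'E'
from h import *
o=bot.get_obs();print(o["eef_pos"],o["ee_rot"],o["gripper_width"],o["wrist_force"])
p=camera_params("wrist");a=snapshot("wrist"); cv2.imwrite("pics/w6.png",a); np.savez("w6.npz",**p);g=cv2.cvtColor(a,cv2.COLOR_BGR2GRAY)
snapshot("top");snapshot("scene")
for c in("top","scene","wrist"):
 for n in ("module_center","module_front","module_rear","module_pull"):
  for r in models.tip_of(n,c)[:1]: print(c,n,round(r["p"],2),np.round(w(c,r["centre"]),4))
E
```

```text
[0.52682558 0.0240217  0.03858446] [-6.43433574e-01  7.65501945e-01  2.05620542e-05  8.68327077e-05] 0.15779268054362403 [ 0.06817853 -0.36794689 -1.87843701]
top module_center 0.53 [ 0.5173 -0.0201  0.0362]
top module_front 0.66 [ 0.5055 -0.0796  0.0392]
top module_rear 0.69 [0.7082 0.2645 0.0505]
top module_pull 0.61 [ 0.5169 -0.0225  0.0744]
scene module_center 0.41 [ 0.5151 -0.0202  0.042 ]
scene module_front 0.72 [0.6018 0.0669 0.0375]
scene module_pull 0.54 [ 0.5191 -0.0183  0.0681]
wrist module_front 0.79 [ 0.5101 -0.0799  0.0381]
wrist module_rear 0.56 [0.5237 0.0405 0.0418]
wrist module_pull 0.87 [ 0.5199 -0.0234  0.077 ]
```

View pics/w6.png

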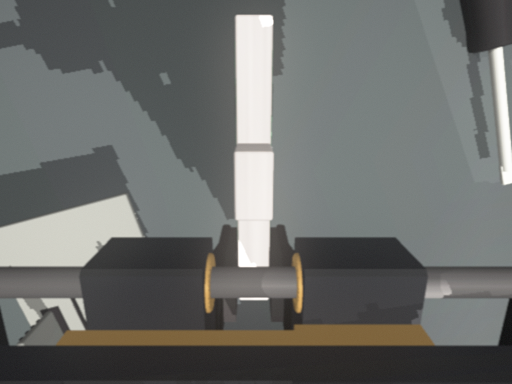

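The module is held level, its gold front at (253,18) and centred in the image. I advance to the mouth.

arm_command(rows=[[1,[0.01,-0.003,-0.0005],[0,0,0]],[1,[0.03,-0.0032,-0.0005],[0,0,0]],[1,[0.05,-0.0032,-0.0005],[0,0,0]],[1,[0.07,-0.0032,-0.0005],[0,0,0]],[1,[0.085,-0.0032,-0.0005],[0,0,0]],[1,[0.095,-0.0032,-0.0005],[0,0,0]],[1,[0.102,-0.0032,-0.0005],[0,0,0]],[1,[0.108,-0.0032,-0.0005],[0,0,0]],[1,[0.113,-0.0032,-0.0005],[0,0,0]],[1,[0.118,-0.0032,-0.0005],[0,0,0]]])

```text
t: 19.8
eef_pos: [0.5099, -0.0929, 0.0391]
ee_rot: [-0.644, 0.765, -0.0, 0.0]
wrist_force: [0.5, 0.0, -1.2]
gripper_width: 0.157
gripper_force: 50.0
```

```bash
python3 - <<'E'
from h import *
o=bot.get_obs();print(o["eef_pos"],o["wrist_force"],o["ft_torque"])
p=camera_params("wrist");a=snapshot("wrist"); b=snapshot("top");s=snapshot("scene")
for c in("top","scene","wrist"):
 for n in ("module_center","module_front","module_pull","bay_mouth"):
  for r in models.tip_of(n,c)[:1]: print(c,n,round(r["p"],2),np.round(w(c,r["centre"]),4))
cv2.imwrite("pics/e.png",np.hstack([a[:300,56:456],cv2.resize(b[185:265,310:417],(400,300),interpolation=2)]))
cv2.imwrite("pics/w7.png",a);np.savez("w7.npz",**p)
E
```

```text
[ 0.50985381 -0.09285119  0.03906805] [ 0.52561299  0.02750179 -1.15000233] [ 0.14079228 -0.03610432  0.00370769]
top module_center 0.65 [ 0.4913 -0.1897  0.0118]
top module_front 0.41 [ 0.4888 -0.1957  0.0405]
top module_pull 0.44 [ 0.5015 -0.1387  0.0762]
top bay_mouth 0.68 [ 0.4947 -0.1879  0.0079]
scene module_center 0.58 [ 0.4973 -0.1365  0.0427]
scene module_front 0.68 [ 0.4887 -0.1926  0.0403]
scene module_pull 0.57 [ 0.5005 -0.1356  0.072 ]
scene bay_mouth 0.62 [ 0.4907 -0.1857  0.0128]
wrist module_front 0.88 [ 0.4925 -0.1965  0.0368]
wrist module_pull 0.75 [ 0.5017 -0.1419  0.0751]
```

View pics/e.png

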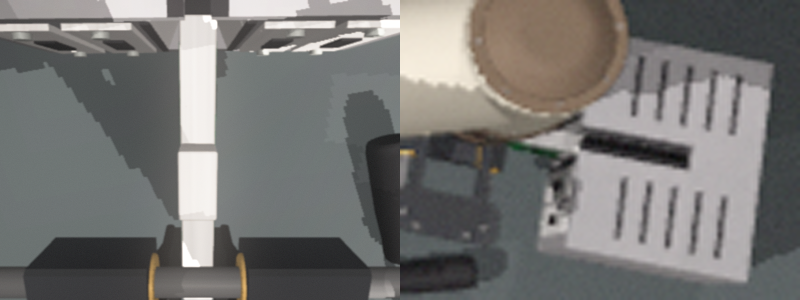

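The module's front is in the flare, with about equal dark gaps left and right (px 168–181 and 215–230 in the crop) and no force. I continue inserting.

arm_command(rows=[[1,[0.003,0,0],[0,0,0]],[1,[0.006,0,0],[0,0,0]],[1,[0.009,0,0],[0,0,0]],[1,[0.012,0,0],[0,0,0]],[1,[0.015,0,0],[0,0,0]],[1,[0.018,0,0],[0,0,0]],[1,[0.021,0,0],[0,0,0]],[1,[0.024,0,0],[0,0,0]],[1,[0.027,0,0],[0,0,0]],[1,[0.03,0,0],[0,0,0]]])

```text
t: 21.55
eef_pos: [0.5045, -0.1226, 0.039]
ee_rot: [-0.643, 0.765, 0.0, 0.0]
wrist_force: [-0.0, 0.6, -0.9]
gripper_width: 0.156
gripper_force: 50.0
```

```bash
python3 - <<'E'
from h import *
o=bot.get_obs();print(o["eef_pos"],o["ee_rot"],o["wrist_force"],o["ft_torque"],o["gripper_width"])
a=snapshot("wrist");cv2.imwrite("pics/w8.png",a);g=cv2.cvtColor(a,cv2.COLOR_BGR2GRAY)
for r in (5,12,20,28,34,40,46): print(r,g[r,215:300:3].tolist())
E
```

```text
[ 0.50454062 -0.12256686  0.03904432] [-6.43475905e-01  7.65466367e-01  8.12412419e-06  2.29761404e-06] [-0.0216708   0.5738178  -0.87968505] [ 0.10236324 -0.08990486 -0.02095599] 0.15639680440018075
5 [235, 236, 138, 92, 92, 91, 93, 92, 94, 76, 77, 74, 75, 75, 75, 75, 77, 86, 87, 89, 92, 90, 90, 224, 237, 236, 235, 235, 235]
12 [236, 236, 156, 93, 93, 93, 91, 93, 95, 77, 77, 76, 75, 76, 75, 76, 77, 87, 89, 90, 92, 91, 90, 233, 237, 236, 235, 235, 234]
20 [234, 234, 177, 93, 95, 93, 91, 91, 188, 226, 225, 228, 228, 225, 226, 226, 225, 117, 90, 92, 92, 93, 92, 233, 236, 234, 235, 235, 234]
28 [233, 234, 200, 93, 94, 93, 93, 91, 185, 228, 226, 228, 228, 226, 225, 226, 226, 118, 93, 92, 93, 94, 96, 232, 235, 235, 235, 235, 235]
34 [235, 233, 206, 94, 94, 93, 93, 91, 180, 227, 226, 227, 229, 226, 226, 226, 226, 118, 93, 94, 94, 93, 94, 232, 235, 235, 235, 235, 235]
40 [234, 235, 215, 94, 95, 93, 94, 92, 167, 227, 226, 227, 229, 225, 226, 227, 225, 119, 93, 94, 93, 94, 95, 232, 236, 236, 231, 220, 197]
46 [171, 171, 158, 83, 83, 82, 80, 80, 154, 227, 226, 227, 229, 225, 226, 227, 225, 119, 94, 93, 91, 88, 89, 169, 173, 176, 176, 175, 176]
```

arm_command(rows=[[1,[0.004,0,0],[0,0,0]],[1,[0.008,0,0],[0,0,0]],[1,[0.012,0,0],[0,0,0]],[1,[0.016,0,0],[0,0,0]],[1,[0.02,0,0],[0,0,0]],[1,[0.024,0,0],[0,0,0]],[1,[0.028,0,0],[0,0,0]],[1,[0.031,0,0],[0,0,0]],[1,[0.034,0,0],[0,0,0]],[1,[0.036,0,0],[0,0,0]]])

```text
t: 22.6
eef_pos: [0.4983, -0.1581, 0.039]
ee_rot: [-0.643, 0.766, 0.0, -0.0]
wrist_force: [-0.5, -0.6, -1.3]
gripper_width: 0.158
gripper_force: 50.0
```

arm_command(rows=[[1,[0.001,0,0],[0,0,0]],[1,[0.002,0,0],[0,0,0]],[1,[0.003,0,0],[0,0,0]],[1,[0.004,0,0],[0,0,0]],[1,[0.005,0,0],[0,0,0]],[1,[0.006,0,0],[0,0,0]],[1,[0.007,0,0],[0,0,0]],[1,[0.008,0,0],[0,0,0]],[1,[0.008,0,0],[0,0,0]],[1,[0.008,0,0],[0,0,0]]])

```text
t: 23.6
eef_pos: [0.4971, -0.1656, 0.0391]
ee_rot: [-0.643, 0.765, 0.0, 0.0]
wrist_force: [-0.4, 1.0, -0.0]
gripper_width: 0.156
gripper_force: 50.0
```

arm_command(rows=[[1,[0.001,0,0],[0,0,0]],[1,[0.002,0,0],[0,0,0]],[1,[0.003,0,0],[0,0,0]],[1,[0.003,0,0],[0,0,0]],[1,[0.003,0,0],[0,0,0]],[1,[0.004,0,0],[0,0,0]],[1,[0.005,0,0],[0,0,0]],[1,[0.005,0,0],[0,0,0]],[1,[0.005,0,0],[0,0,0]],[1,[0.005,0,0],[0,0,0]]])

```text
t: 24.6
eef_pos: [0.4976, -0.166, 0.0392]
ee_rot: [-0.643, 0.766, 0.001, 0.003]
wrist_force: [1.0, 24.4, 2.9]
gripper_width: 0.159
gripper_force: 50.0
```

arm_command(rows=[[1,[-0.003,0,0],[0,0,0]],[1,[-0.004,0,0.001],[0,0,0]],[1,[-0.004,0,0.002],[0,0,0]],[1,[-0.004,0,0.0025],[0,0,0]],[1,[-0.004,0,0.0025],[0,0,0]],[0.4,[-0.004,0,0.0025],[0,0,0]],[0.4,[-0.004,0,0.0025],[0,0,0]],[0.4,[-0.004,0,0.0025],[0,0,0]],[0.4,[-0.004,0,0.0025],[0,0,0]],[0.4,[-0.004,0,0.0025],[0,0,0]]])

```text
t: 25.6
eef_pos: [0.4966, -0.167, 0.0365]
ee_rot: [-0.643, 0.766, 0.0, -0.0]
wrist_force: [-0.5, -0.1, 1.4]
gripper_width: 0.298
gripper_force: 0.0
```

```bash
python3 - <<'E'
from h import *
o=bot.get_obs();print(o["eef_pos"],o["ee_rot"],o["wrist_force"],o["gripper_width"])
a=snapshot("wrist");snapshot("top");s=snapshot("scene");cv2.imwrite("pics/w9.png",a)
for c in("top","scene","wrist"):
 for n in ("module_center","module_rear","module_front","module_pull","bay_mouth","cover_center"):
  for r in models.tip_of(n,c)[:1]: print(c,n,round(r["p"],2),np.round(w(c,r["centre"]),4))
E
```

```text
[ 0.49664152 -0.16702161  0.03645498] [-6.43320914e-01  7.65596608e-01  6.22671137e-05 -1.77631969e-04] [-0.53554008 -0.0836775   1.42434338] 0.2976893173081448
top module_pull 0.45 [ 0.7372 -0.1273  0.0381]
top bay_mouth 0.82 [ 0.4934 -0.19    0.0105]
top cover_center 0.82 [0.6722 0.434  0.022 ]
scene module_rear 0.62 [ 0.5017 -0.1521  0.0325]
scene module_pull 0.39 [ 0.4929 -0.2084  0.0678]
scene bay_mouth 0.72 [ 0.49   -0.188   0.0159]
scene cover_center 0.96 [0.6253 0.0611 0.0205]
wrist module_rear 0.65 [ 0.496  -0.1506  0.0401]
wrist module_front 0.67 [ 0.4822 -0.2674  0.039 ]
wrist module_pull 0.83 [ 0.4904 -0.2152  0.0728]
wrist bay_mouth 0.36 [ 0.4965 -0.1514  0.0382]
```

arm_command(rows=[[0.3,[0,0,-0.005],[0,0,0]],[0.3,[0,0,-0.02],[0,0,0]],[0.3,[0,0,-0.05],[0,0,0]],[0.3,[0,0,-0.09],[0,0,0]],[0.3,[-0.02,0,-0.13],[0,0,0]],[0.3,[-0.05,0,-0.17],[0,0,0]],[0.3,[-0.06,0,-0.2],[0,0,0]],[0.3,[-0.06,0,-0.2],[0,0,0]],[0.3,[-0.06,0,-0.2],[0,0,0]],[0.3,[-0.06,0,-0.2],[0,0,0]]])

```text
t: 27.65
eef_pos: [0.5062, -0.1077, 0.2355]
ee_rot: [-0.643, 0.766, 0.001, -0.001]
wrist_force: [0.1, -0.9, -0.6]
gripper_width: 0.348
gripper_force: 0.0
```

```bash
python3 - <<'E'
from h import *
o=bot.get_obs();print(o["eef_pos"],o["wrist_force"])
p=camera_params("wrist");a=snapshot("wrist");b=snapshot("top");s=snapshot("scene")
for c in("top","scene","wrist"):
 for n in ("module_center","module_rear","module_front","module_pull","bay_mouth","cover_center"):
  for r in models.tip_of(n,c)[:2]: print(c,n,round(r["p"],2),np.round(w(c,r["centre"]),4))
for uv,z in [((256,140),.062)]: print(ray("wrist",uv,z,p))
for al in (-.04,.0,.08): print(al,pix("wrist",[.4922-.17*al,-.1896-.985*al,.062],p).round(1))
cv2.imwrite("pics/f.png",np.hstack([a[:300,56:456],cv2.resize(s[85:175,150:270],(400,300),interpolation=2)]))
E
```

```text
[ 0.50616188 -0.10771014  0.23545886] [ 0.12526837 -0.93653241 -0.64813565]
top module_center 0.46 [ 0.4885 -0.2107  0.038 ]
top module_rear 0.17 [ 0.4787 -0.2668  0.0388]
top module_front 0.54 [ 0.4806 -0.2666  0.0369]
top module_pull 0.45 [ 0.4901 -0.2134  0.0744]
top bay_mouth 0.59 [ 0.492  -0.1892  0.0112]
top cover_center 0.93 [0.8332 0.0581 0.0162]
top cover_center 0.79 [0.3055 0.2761 0.0169]
scene module_center 0.69 [ 0.4881 -0.2064  0.0398]
scene module_center 0.29 [0.6284 0.0592 0.0196]
scene module_rear 0.53 [ 0.5046 -0.1507  0.0329]
scene module_front 0.22 [ 0.4939 -0.1841  0.013 ]
scene module_pull 0.67 [ 0.4912 -0.2062  0.0675]
scene bay_mouth 0.96 [ 0.4945 -0.1881  0.0134]
scene cover_center 0.86 [0.3038 0.2779 0.018 ]
scene cover_center 0.79 [0.8352 0.0617 0.024 ]
wrist module_center 0.81 [ 0.493  -0.2077  0.0395]
wrist module_rear 0.75 [ 0.5009 -0.1499  0.0388]
wrist module_pull 0.76 [ 0.4919 -0.2138  0.0753]
wrist bay_mouth 0.91 [ 0.4936 -0.1904  0.0132]
wrist bay_mouth 0.31 [ 0.3935 -0.0842  0.0162]
wrist cover_center 0.78 [0.8386 0.0607 0.0216]
[ 0.49757018 -0.13782374  0.062     ]
-0.04 [252.4 127.7]
0.0 [252.3  84.8]
0.08 [252.1 -10.7]
```

View pics/f.png

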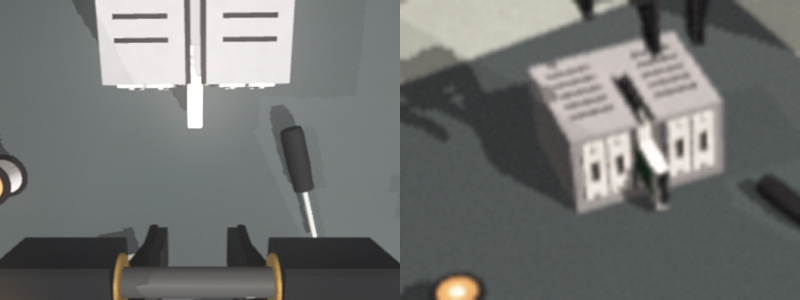

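The module is centred in the bay. Its rear edge is at row 128 and the calibration predicts 127.7 for a module that is fully home.

```bash
python3 -c "
from h import *
print(job.job_done())"
```

```text
the job is handed in; nothing more can be done
None
```

I handed the job in at about 28 s: the cover lies right way up on the bench, the module is fully home and upright in the bay as far as the cameras show, and the arm never touched the bystanders. The hand-in returned no verdict.

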